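# Clear the lid and hold the recessed reset

### The job

Before this instrument is restarted, clear the two loose metal parts off its lid: put the hex spacer in the tray that already holds hex spacers and the turned knob in the tray that already holds knobs. Then take the stylus from its stand, reach it down through the small round hole in the lid and press the recessed reset button fully down. Finish while still gripping the stylus and holding the button down, and leave the phone and the solder spool where they lie.

Things in the scene. Friction and masses are not known exactly. Their poses are not given: they have to be found in the camera images.
- unit: Fixed grey bench instrument, a flat box 200 (its x) by 300 (its y) by 60 mm high. Origin at the centre of its underside, z up; its flat lid is 60 mm above the bench. The black front panel faces its -x.
- hole_mouth (a point): Centre of the 16 mm round hole in the instrument's lid, at lid height (60 mm above the bench), 115 mm along the unit's +y from its centre and framed by a thin black square 26 mm wide. The hole is a straight well 34 mm deep; the button stands in it.
- button_face (a point): Centre of the top face of the round black reset button (13 mm across) inside the hole: 22 mm below the lid (38 mm above the bench) when not pressed; moves straight down when pressed.
- reset_button (a joint): Travel of the reset button in m: 0 released, 0.006 fully down. A spring pushes it back: about 2 N to start, 5 N fully down against a hard stop; it springs up when let go.
- spacer: The hex spacer lying on the lid: bare aluminium bar 40 mm long, 12 mm across flats and 14 mm across corners, 30 g, lying on one of its flats. Its long axis is its x. Origin in the middle of its underside (6 mm below its centre line).
- spacer_mid (a point): Centre of the hex spacer (6 mm above the lid at the start); x along its length.
- knob: The turned knob standing on the lid: bare aluminium, round, 18 mm high, 26 mm diameter in its lowest 5 mm and 22 mm above, 30 g. Origin at the centre of its underside.
- knob_mid (a point): Centre of the turned knob, 9 mm above its underside.
- spacer_tray: Fixed open steel tray 100 x 100 x 30 mm high, walls and floor 3 mm, in which two hex spacers are fixed, lying in its -x half (from x = -43 mm to -13 mm, 15 mm high); the +x half is empty. Origin at the centre of its underside, z up.
- knob_tray: Fixed open steel tray of the same size in which two turned knobs are fixed, standing in its -x half (from x = -44 mm to -18 mm, tops 21 mm above the bench); the +x half is empty. Origin at the centre of its underside, z up. The trays, the stylus stand and the brush pot swap places from run to run.
- stylus: The stylus, 115 mm long, 40 g, standing upright in its stand: a steel shank 7 mm in diameter and 55 mm long below, a round black handle 16 mm in diameter and 60 mm long above. Origin at the tip of the shank, z along it towards the handle.
- stylus_grip (a point): Middle of the stylus's handle, 85 mm above its tip (95 mm above the bench while in the stand, where the handle spans heights 65 to 125 mm).
- stylus_tip (a point): Tip (lower end) of the stylus's shank, 10 mm above the bench while in the stand.
- stylus_stand: Fixed stand 70 x 70 mm, 65 mm high, open-sided, with a 10 mm hole in its top plate through which the shank hangs, the handle's shoulder resting on the plate. Lift the stylus at least 60 mm straight up to free it. Origin at the centre of its underside.
- brush_pot: Bystander: fixed grey round pot 68 mm in diameter with a brush and tweezers standing in it, 135 mm high in all. Origin at the centre of its underside.
- solder_spool: Bystander: loose spool, 56 mm in diameter, 40 mm high, standing at the robot's left. Origin at the centre of its underside.
- phone: Bystander: loose black slab phone 75 x 150 x 9 mm lying at the robot's right. Origin at the centre of its underside.

How it is judged (in metres and radians):
On the way, in this order (a step that is already met when the one before it is completed fails the run):
1. the hex spacer lies in the spacer tray and the knob in the knob tray, both let go (x of spacer_mid in the frame of spacer_tray between -0.047 and 0.047 m and y of spacer_mid in the frame of spacer_tray between -0.047 and 0.047 m and z of spacer_mid in the frame of spacer_tray between 0 and 0.034 m and x of knob_mid in the frame of knob_tray between -0.047 and 0.047 m and y of knob_mid in the frame of knob_tray between -0.047 and 0.047 m and z of knob_mid in the frame of knob_tray between 0 and 0.034 m and contact force between the fingers and spacer below 0.05 N and contact force between the fingers and knob below 0.05 N and value of joint reset_button below 0.002 m), for 0.2 s.
2. the gripped stylus, through the hole, presses the reset button down (value of joint reset_button above 0.0045 m and contact force between stylus and reset_button above 1 N and contact force between the fingers and stylus above 1 N and horizontal distance between stylus_tip and hole_mouth below 0.008 m and z of stylus_tip in the frame of hole_mouth below -0.02 m), for 0.3 s.
At the end, for the whole second after the job is handed in: The fingers grip the stylus, whose tip is inside the hole and pushes the reset button with more than 1 N, the button at least 4.5 mm of its 6 mm down; the hex spacer's centre is inside the spacer tray and the knob's inside the knob tray, both less than 34 mm above the tray's underside and at rest (all of step 2 and x of spacer_mid in the frame of spacer_tray between -0.047 and 0.047 m and y of spacer_mid in the frame of spacer_tray between -0.047 and 0.047 m and z of spacer_mid in the frame of spacer_tray between 0 and 0.034 m and x of knob_mid in the frame of knob_tray between -0.047 and 0.047 m and y of knob_mid in the frame of knob_tray between -0.047 and 0.047 m and z of knob_mid in the frame of knob_tray between 0 and 0.034 m and linear speed of each of spacer, knob below 0.02 m/s); the arm keeps its last pose, push and grip.
It fails at once if the solder spool or the phone is moved more than 30 mm (distance of any of solder_spool, phone from where it was at the start of the episode above 0.03 m).
It also fails if it takes over 72 s, if anything falls off the work surface, if the arm or the gripper's body presses on something with over 40 N, if the wrist force passes 120 N, or if a joint passes its speed limit or range.

### The arm

A 6-joint arm with a two-finger parallel gripper is mounted at the origin on the work surface. World frame = base frame: x ahead of the robot, y to its left, z up, the work surface at z = 0. Lengths are in m, angles in degrees, forces in N, time in s.
With the tool pointing down it reaches from about 0.3 to 0.75 m from the base axis. Payload 8.5 kg.
Tool frame: the origin (TCP) lies between the finger pads; the fingertips stand 22 mm ahead of it and the grasp point (between the pads) lies 3 mm ahead of it (env.nose_length is the distance from the TCP to the fingertips, in m); z points along the fingers, x is the direction in which the jaws open and shut, and the axes are right-handed (so a half turn about z gives the same grasp; the last joint's range is limited). The gripper opens to 85 mm and grips with 20 to 120 N. Pads are 22 mm wide; open, the fingers measure 114 mm over their backs; the gripper's body (76 mm by 85 mm) begins 54 mm behind the grasp point. The pads swing forward as they close: fully open they stand 13 mm farther back than shut.
Start: joints at [52.351, 21.807, 74.336, -0, 83.858, -12.336], TCP at [0.235, 0.497, 0.228] pointing down, gripper open.
Joint ranges: [-178.18, 178.18], [-50.72, 133.34], [12.68, 142.11], [-81.47, 261.47], [9.98, 163.14], [-165.26, 165.26]. Speed limits (degrees/s): [136.94, 136.94, 180, 180, 180, 180].

### API

Orientations are given as a 3x3 rotation matrix whose columns are the frame's x, y, z axes.
In Python, from rig import env gives the robot as it stands.
- The arm moves only by the tool arm_command, never from a script. Its argument "steps" is a list of rows, each an object with "delta_pos": the shift along the world's x, y, z in mm, a list of three; "dr": the turn, a rotation vector about the world's x, y, z in degrees, a list of three. In form: [{"delta_pos": [dx, dy, dz], "dr": [wx, wy, wz]}, ...]. A call has 1 to 20 rows; each row shifts and turns the commanded pose from where the row before left it; what a row does not reach is not made up. A row lasts 1/10 s, in which the tool goes at most 50 mm and 8.59 degrees, less where a joint would pass 70% of its speed; a pose out of reach is approached as far as the arm can. A call with a gripper value outside its range is refused whole. "grip" is the opening, from 0 (shut) to 1 (fully open), set as the call begins (left out, the last holds). The fingers move at their own pace and stop on an object; "squeeze" is the grip in N (left out, the last holds). Time passes only in rows, so rows that do not move let the fingers close. It gives the time, the measured TCP pose, the force and the opening at its end, in the units of the state.
- env.observe(): the state, without advancing time (a new reading comes with each control period).
- env.get_image(name): name is "scene" or "top" or "wrist"; returns the picture (420x560x3 uint8, blue, green, red); there is no depth.
- env.get_calibration(name): a dict with "fx", "fy", "cx", "cy" (pixels), "view" (4x4, takes a point from world to camera coordinates). Camera axes: x right, y up, looking along -z (the intrinsics and any distortion apply to the point x, -y, -z); pixel columns grow to the right and rows downward; lengths in m; the calibration is good to about 2 mm. A picture is of the moment at which its call begins: read the wrist's pose just before it. get_calibration takes no time and is no camera call; for the wrist camera it gives the pose at the moment of the call.
- env.close_job(): hands the job in, once; it reports no verdict.
The state is a dict: "time_s": time; "q": joint angles; "qvel": joint speeds; "joint_efforts": joint torques, N m; "position": TCP position; "tool_rot": TCP orientation; "ft_force": force on the tool from outside, world axes, zero at the start; "wrist_torque": the same for the moment, N m; "grip_width": finger opening in m.
Only numpy, scipy, OpenCV 4.12 (cv2) and the standard library are available. Lean on these libraries where they do the work, as an engineer would, in place of code of your own. Each camera call takes 0.05 s, during which the arm holds its last target. There are 200 camera calls.

## Working session

There is one attempt and no reset: what is moved stays moved. The work goes in short steps, Python scripts to look and compute and a tool call to move; the robot and the scene stay as the last step left them, time stands still between calls to the robot, and variables do not carry over. Pictures are saved under pics/ and viewed, about 8 in all and at most 12, crops included, and the job is handed in when it is done.

Besides the shell and the picture viewer there is one more tool, called after ">>>" as a command line: name --argument value ..., lists and objects as JSON in quotes. arm_command: Moves the arm, as the interface text tells. Its arguments: {"type":"object","properties":{"steps":{"type":"array"},"grip":{"type":"number"},"squeeze":{"type":"number"}},"required":["steps"]}

```bash
ls; mkdir -p pics; python3 - <<'E'
from rig import env
import cv2,numpy as np
for n in("top","scene"):
    im=env.get_image(n); cv2.imwrite(f"pics/{n}0.png",im)
    c=env.get_calibration(n); print(n,{k:(np.round(v,4).tolist()) for k,v in c.items()})
s=env.observe(); print(s["time_s"],s["position"],s["tool_rot"],s["grip_width"],env.nose_length)
E
```

```text
pics
top {'fx': 421.7322, 'fy': 421.7322, 'cx': 288.7146, 'cy': 200.4969, 'view': [[-0.0056, -0.9997, 0.0222, -0.0199], [0.9974, -0.004, 0.0719, -0.5119], [-0.0718, 0.0225, 0.9972, -1.1889], [0.0, 0.0, 0.0, 1.0]]}
scene {'fx': 381.4764, 'fy': 381.4764, 'cx': 280.7545, 'cy': 207.0344, 'view': [[0.563, 0.8262, -0.0229, -0.2828], [-0.5502, 0.3953, 0.7356, 0.2208], [0.6167, -0.4015, 0.6771, -1.3783], [0.0, 0.0, 0.0, 1.0]]}
0.1 [0.23502555 0.49697878 0.22720432] [[ 4.27587829e-01  9.03973497e-01 -7.51135101e-04]
 [ 9.03973008e-01 -4.27588409e-01 -9.76408951e-04]
 [-1.20382448e-03 -2.61505273e-04 -9.99999241e-01]] 0.08572519138915002 0.022
```

View pics/top0.png

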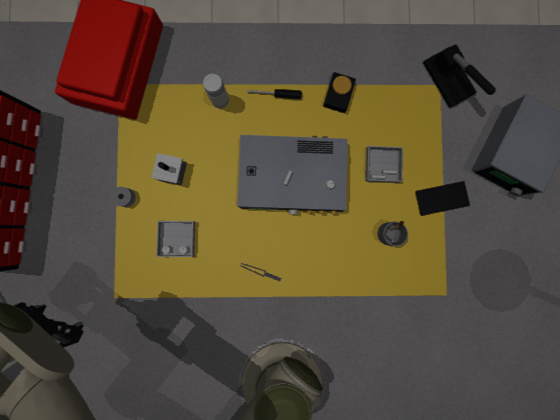

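View pics/scene0.png

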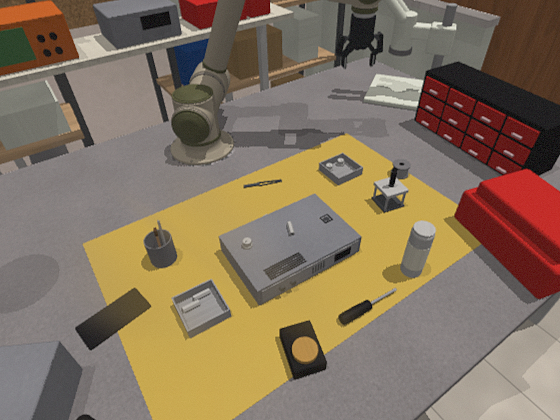

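The top view shows spacer (288,178), knob (331,184), hole (251,171), spacer tray (384,165), knob tray (177,239), stylus stand (170,168), pot (393,233) and phone (442,197). The scene view agrees with this. I'll enlarge it.

```bash
cat > h.py <<'E'
from rig import env
import cv2,numpy as np
def ray(n,u,v,z,c=None):
    c=c or env.get_calibration(n); V=np.array(c["view"]); R,t=V[:3,:3],V[:3,3]
    o=-R.T@t; d=R.T@np.array([(u-c["cx"])/c["fx"],-(v-c["cy"])/c["fy"],-1])
    return o+d*(z-o[2])/d[2]
def proj(n,p,c=None):
    c=c or env.get_calibration(n); V=np.array(c["view"]); q=V[:3,:3]@p+V[:3,3]
    return c["cx"]-c["fx"]*q[0]/q[2], c["cy"]+c["fy"]*q[1]/q[2]
E
python3 - <<'E'
from h import *
im=cv2.imread("pics/top0.png")
cv2.imwrite("pics/c1.png",cv2.resize(im[125:265,148:410],None,fx=3,fy=3,interpolation=cv2.INTER_CUBIC))
for a in [("hole",251,171,.06),("spacer",288,178,.066),("knob",331,184,.078),("stray",384,165,.03),("ktray",177,239,.03),("stand",170,168,.065)]: print(a[0],ray("top",*a[1:]).round(4))
E
```

```text
hole [0.5913 0.0828 0.06  ]
spacer [ 0.5707 -0.0196  0.066 ]
knob [ 0.5523 -0.137   0.078 ]
stray [ 0.612 -0.296  0.03 ]
ktray [0.4041 0.2916 0.03  ]
stand [0.5994 0.3049 0.065 ]
```

View pics/c1.png

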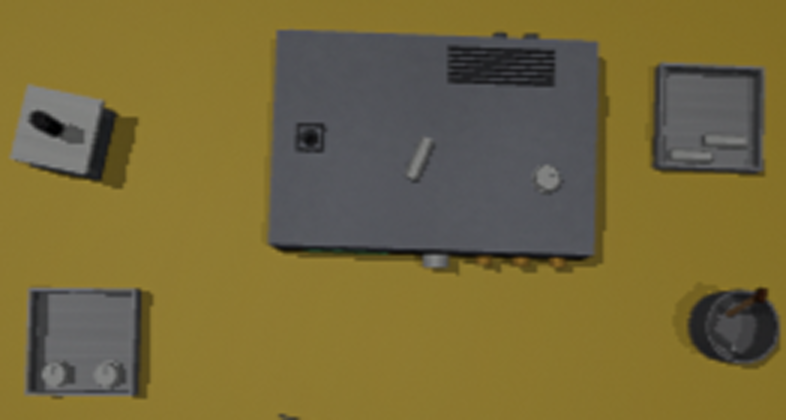

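The crop shows the spacer's ends at (428,138) and (413,180), the knob's centre at (547,178), the hole at (310,138), and the stand's top corners at (35,85), (105,99), (84,174) and (12,158). The empty halves of both trays face image-up (+x).

```bash
python3 - <<'E'
from h import *
f=lambda u,v,z:ray("top",148+(u+.5)/3-.5,125+(v+.5)/3-.5,z)
ang=lambda a,b:np.degrees(np.arctan2(*(b-a)[1::-1])).round(1)
a,b=f(413,180,.070),f(428,138,.070);print("spacer",(a+b)/2,ang(a,b),np.linalg.norm(a-b))
print("knob",f(547,178,.077)); print("hole",f(310,138,.06))
for n,P in [("unit",[(277,30),(598,42),(594,255),(270,245)]),("stray",[(656,65),(762,68),(763,173),(655,168)]),("ktray",[(28,289),(141,289),(138,395),(27,395)]),("stand",[(35,85),(105,99),(84,176),(12,158)])]:
    z={"unit":.06,"stand":.065}.get(n,.03); Q=np.array([f(*p,z) for p in P]); print(n,Q.mean(0).round(4),[np.linalg.norm(Q[i]-Q[i-1]).round(3) for i in range(4)],ang(Q[3],Q[0]),ang(Q[2],Q[1]))
print("stylus top",f(35,120,.125))
E
```

```text
spacer [ 0.5711357  -0.01909833  0.07      ] -19.8 0.04118135728076329
knob [ 0.55244467 -0.13433517  0.077     ]
hole [0.59220419 0.08277912 0.06      ]
unit [ 0.5879 -0.033   0.06  ] [np.float64(0.2), np.float64(0.3), np.float64(0.199), np.float64(0.299)] -1.7 -2.0
stray [ 0.6145 -0.2961  0.03  ] [np.float64(0.099), np.float64(0.102), np.float64(0.101), np.float64(0.104)] -1.6 -0.9
ktray [0.4052 0.2957 0.03  ] [np.float64(0.099), np.float64(0.105), np.float64(0.099), np.float64(0.103)] 0.4 -1.0
stand [0.6    0.3122 0.065 ] [np.float64(0.07), np.float64(0.065), np.float64(0.073), np.float64(0.068)] -16.4 -14.4
stylus top [0.59921822 0.31714354 0.125     ]
```

>>> arm_command --steps '[{"delta_pos": [18, -28, -1], "dr": [0, 0, 0.3]}, {"delta_pos": [18, -28, -1], "dr": [0, 0, 0.3]}, {"delta_pos": [18, -28, -1], "dr": [0, 0, 0.3]}, {"delta_pos": [18, -28, -1], "dr": [0, 0, 0.3]}, {"delta_pos": [18, -28, -1], "dr": [0, 0, 0.3]}, {"delta_pos": [18, -28, -1], "dr": [0, 0, 0.3]}, {"delta_pos": [18, -28, -1], "dr": [0, 0, 0.3]}, {"delta_pos": [18, -28, -1], "dr": [0, 0, 0.3]}, {"delta_pos": [18, -28, -1], "dr": [0, 0, 0.3]}, {"delta_pos": [18, -28, -1], "dr": [0, 0, 0.3]}, {"delta_pos": [18, -28, -1], "dr": [0, 0, 0.3]}, {"delta_pos": [18, -28, -1], "dr": [0, 0, 0.3]}, {"delta_pos": [18, -28, -1], "dr": [0, 0, 0.3]}, {"delta_pos": [18, -28, -1], "dr": [0, 0, 0.3]}, {"delta_pos": [18, -28, -1], "dr": [0, 0, 0.3]}, {"delta_pos": [18, -28, -1], "dr": [0, 0, 0.3]}, {"delta_pos": [18, -28, -1], "dr": [0, 0, 0.3]}, {"delta_pos": [18, -28, -1], "dr": [0, 0, 0.3]}, {"delta_pos": [12, -12, 0], "dr": [0, 0, 0.1]}, {"delta_pos": [0, 0, 0], "dr": [0, 0, 0]}]' --grip 0.5

```text
time_s: 2.1
position: [0.5719, -0.0205, 0.2088]
tool_rot: [[0.341, 0.94, -0.001], [0.94, -0.341, 0.0], [-0.0, -0.001, -1.0]]
ft_force: [0.2, 0.8, 0.2]
grip_width: 0.0428
```

```bash
python3 - <<'E'
from h import *
s=env.observe(); c=env.get_calibration("wrist"); im=env.get_image("wrist")
print(s["time_s"],s["position"],s["tool_rot"].round(4),s["grip_width"],s["ft_force"])
np.save("cw1.npy",c,allow_pickle=True); cv2.imwrite("pics/w1.png",im)
print([proj("wrist",np.array(p),c) for p in([.571,-.019,.07],[.552,-.134,.077],[.592,.0825,.06])])
E
```

```text
2.1 [ 0.57194918 -0.02050721  0.208813  ] [[ 3.41e-01  9.40e-01 -9.00e-04]
 [ 9.40e-01 -3.41e-01  0.00e+00]
 [-3.00e-04 -9.00e-04 -1.00e+00]] 0.04282772428363993 [0.24439737 0.79578942 0.15789682]
[(np.float64(283.428149132386), np.float64(195.88380883979895)), (np.float64(154.13707775070216), np.float64(221.1971990931199)), (np.float64(396.5617886915537), np.float64(177.34588990291408))]
```

View pics/w1.png

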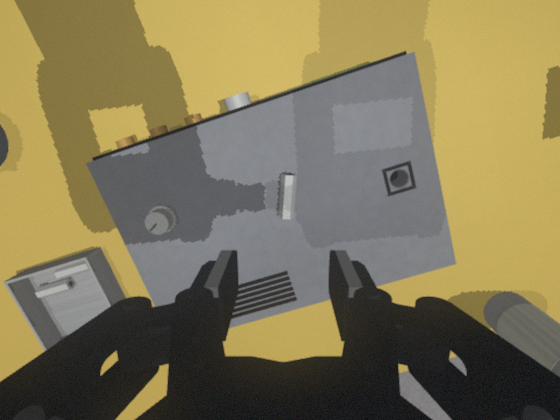

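The wrist view shows the spacer from (289,173) to (286,219), the knob top near (157,220) and the hole at (399,178), all within a few pixels of prediction.

```bash
python3 - <<'E'
from h import *
c=np.load("cw1.npy",allow_pickle=True).item()
a,b=ray("wrist",289.5,173,.069,c),ray("wrist",286,219,.069,c)
print((a+b)/2,np.degrees(np.arctan2(*(b-a)[1::-1])),np.linalg.norm(a-b)); print(ray("wrist",158,221,.077,c),ray("wrist",400,178.5,.06,c))
E
```

```text
[ 0.57301253 -0.01565538  0.069     ] -23.962664233812383 0.042278550490771914
[ 0.55300212 -0.1307022   0.077     ] [0.59409347 0.08516439 0.06      ]
```

>>> arm_command --steps '[{"delta_pos": [0, 3, -30], "dr": [0, 0, -2]}, {"delta_pos": [0, 0, -30], "dr": [0, 0, 0]}, {"delta_pos": [0, 0, -30], "dr": [0, 0, 0]}, {"delta_pos": [0, 0, -20], "dr": [0, 0, 0]}, {"delta_pos": [0, 0, -10], "dr": [0, 0, 0]}, {"delta_pos": [0, 0, -4], "dr": [0, 0, 0]}, {"delta_pos": [0, 0, 0], "dr": [0, 0, 0]}, {"delta_pos": [0, 0, 0], "dr": [0, 0, 0]}]'

```text
time_s: 2.95
position: [0.5716, -0.0158, 0.0868]
tool_rot: [[0.371, 0.928, 0.002], [0.928, -0.371, -0.0], [0.0, 0.002, -1.0]]
ft_force: [0.1, -0.1, 0.2]
grip_width: 0.0426
```

>>> arm_command --steps '[{"delta_pos": [0, 0, 0], "dr": [0, 0, 0]}, {"delta_pos": [0, 0, 0], "dr": [0, 0, 0]}, {"delta_pos": [0, 0, 0], "dr": [0, 0, 0]}, {"delta_pos": [0, 0, 0], "dr": [0, 0, 0]}, {"delta_pos": [0, 0, 0], "dr": [0, 0, 0]}, {"delta_pos": [0, 0, 0], "dr": [0, 0, 0]}, {"delta_pos": [0, 0, 0], "dr": [0, 0, 0]}, {"delta_pos": [0, 0, 0], "dr": [0, 0, 0]}]' --grip 0 --squeeze 40

```text
time_s: 3.75
position: [0.5711, -0.0158, 0.0857]
tool_rot: [[0.372, 0.928, -0.0], [0.928, -0.372, 0.0], [-0.0, -0.0, -1.0]]
ft_force: [-0.5, 0.4, -0.3]
grip_width: 0.0001
```

It closed to zero, so it missed the spacer. I'll look at the scene.

>>> arm_command --steps '[{"delta_pos": [0, 0, 30], "dr": [0, 0, 0]}, {"delta_pos": [0, 0, 40], "dr": [0, 0, 0]}, {"delta_pos": [0, 0, 40], "dr": [0, 0, 0]}, {"delta_pos": [0, 0, 0], "dr": [0, 0, 0]}, {"delta_pos": [0, 0, 0], "dr": [0, 0, 0]}, {"delta_pos": [0, 0, 0], "dr": [0, 0, 0]}, {"delta_pos": [0, 0, 0], "dr": [0, 0, 0]}]' --grip 0.5

```text
time_s: 4.45
position: [0.5707, -0.0157, 0.1944]
tool_rot: [[0.372, 0.928, -0.003], [0.928, -0.372, 0.001], [-0.0, -0.003, -1.0]]
ft_force: [1.0, 0.0, -0.0]
grip_width: 0.043
```

```bash
python3 - <<'E'
from h import *
s=env.observe(); c=env.get_calibration("wrist"); im=env.get_image("wrist"); t=env.get_image("scene")
print(s["time_s"],s["position"],s["grip_width"])
np.save("cw2.npy",c,allow_pickle=True); cv2.imwrite("pics/w2.png",im); cv2.imwrite("pics/s2.png",t)
cv2.imwrite("pics/m2.png",np.hstack([im[:,80:480],cv2.resize(t[180:320,200:335],(400,415))[:,:].copy() if 0 else cv2.resize(t[190:330,200:333],(400,420))]))
E
```

```text
4.45 [ 0.57066686 -0.015747    0.19439307] 0.042973081749655716
```

View pics/m2.png

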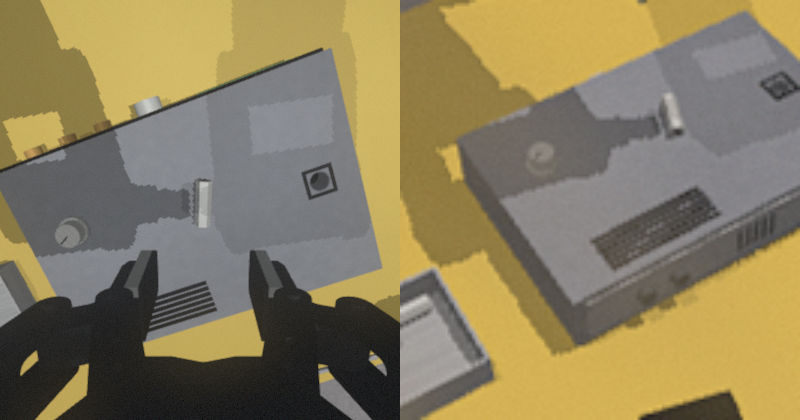

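The spacer is still in place, lying from about (284,180) to (282,227) in the full wrist frame. The fingertips slid over its sloped upper faces, so I need to go about 3 mm lower.

```bash
python3 - <<'E'
from h import *
c=np.load("cw2.npy",allow_pickle=True).item()
a,b=ray("wrist",285,180,.070,c),ray("wrist",282.5,227,.070,c)
print((a+b)/2,np.degrees(np.arctan2(*(b-a)[1::-1])),np.linalg.norm(a-b)); print(ray("wrist",152,234,.077,c),ray("wrist",400,181,.06,c))
im=cv2.imread("pics/w2.png"); cv2.imwrite("pics/c2.png",cv2.resize(im[160:250,240:330],(600,600),interpolation=cv2.INTER_CUBIC))
E
```

```text
[ 0.57301917 -0.01528223  0.07      ] -24.734708405676667 0.04131607976399353
[ 0.55420367 -0.12826572  0.077     ] [0.5937754  0.08473803 0.06      ]
```

View pics/c2.png

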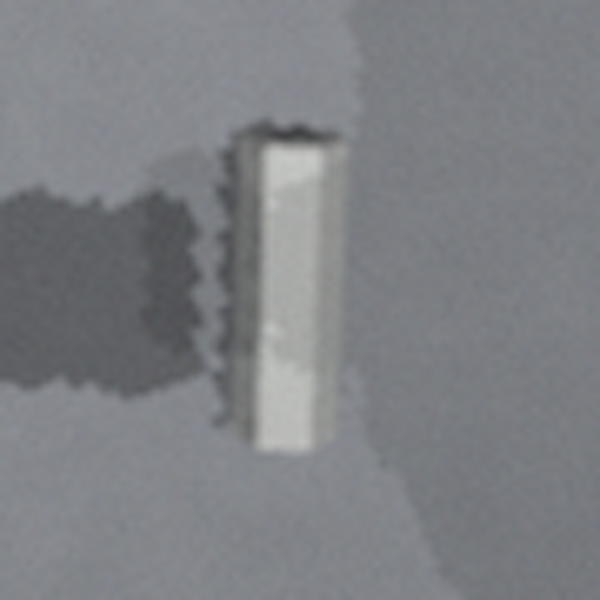

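The crop shows the spacer centred at (283,203) and lined up with the jaws, with its sloped upper faces visible. Retrying lower, with a narrower pre-opening.

>>> arm_command --steps '[{"delta_pos": [1, 0, -35], "dr": [0, 0, 0]}, {"delta_pos": [0, 0, -35], "dr": [0, 0, 0]}, {"delta_pos": [0, 0, -25], "dr": [0, 0, 0]}, {"delta_pos": [0, 0, -10], "dr": [0, 0, 0]}, {"delta_pos": [0, 0, -5], "dr": [0, 0, 0]}, {"delta_pos": [0, 0, -3.5], "dr": [0, 0, 0]}, {"delta_pos": [0, 0, 0], "dr": [0, 0, 0]}, {"delta_pos": [0, 0, 0], "dr": [0, 0, 0]}, {"delta_pos": [0, 0, 0], "dr": [0, 0, 0]}]' --grip 0.35

```text
time_s: 5.45
position: [0.5725, -0.0159, 0.083]
tool_rot: [[0.372, 0.928, 0.001], [0.928, -0.372, -0.0], [0.0, 0.001, -1.0]]
ft_force: [-0.7, -0.2, 0.2]
grip_width: 0.0299
```

>>> arm_command --steps '[{"delta_pos": [0, 0, 0], "dr": [0, 0, 0]}, {"delta_pos": [0, 0, 0], "dr": [0, 0, 0]}, {"delta_pos": [0, 0, 0], "dr": [0, 0, 0]}, {"delta_pos": [0, 0, 0], "dr": [0, 0, 0]}, {"delta_pos": [0, 0, 0], "dr": [0, 0, 0]}, {"delta_pos": [0, 0, 0], "dr": [0, 0, 0]}, {"delta_pos": [0, 0, 0], "dr": [0, 0, 0]}]' --grip 0 --squeeze 20

```text
time_s: 6.15
position: [0.5722, -0.0158, 0.0822]
tool_rot: [[0.372, 0.928, -0.0], [0.928, -0.372, 0.0], [0.0, -0.0, -1.0]]
ft_force: [0.9, -0.1, 0.1]
grip_width: -0.0
```

```bash
python3 - <<'E'
from h import *
im=env.get_image("wrist"); t=env.get_image("scene"); s=env.observe();print(s["position"],s["grip_width"])
cv2.imwrite("pics/m3.png",np.hstack([im[100:400,80:480],cv2.resize(t[190:290,240:373],(400,300),interpolation=cv2.INTER_CUBIC)]))
E
```

```text
[ 0.5721406  -0.01582762  0.08220606] 3.419587096510595e-05
```

View pics/m3.png

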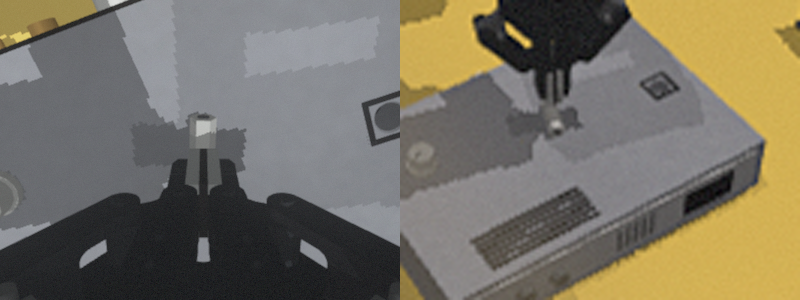

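The picture shows the closed pads over the spacer rather than around it, with no contact force. The real tip height is above nominal, so I'll open slightly and lower in small steps, watching the force.

>>> arm_command --steps '[{"delta_pos": [0, 0, 0], "dr": [0, 0, 0]}, {"delta_pos": [0, 0, 0], "dr": [0, 0, 0]}, {"delta_pos": [0, 0, 0], "dr": [0, 0, 0]}, {"delta_pos": [0, 0, 0], "dr": [0, 0, 0]}, {"delta_pos": [0, 0, -1], "dr": [0, 0, 0]}, {"delta_pos": [0, 0, -1], "dr": [0, 0, 0]}, {"delta_pos": [0, 0, -1], "dr": [0, 0, 0]}, {"delta_pos": [0, 0, 0], "dr": [0, 0, 0]}]' --grip 0.3

```text
time_s: 7.05
position: [0.5721, -0.0158, 0.079]
tool_rot: [[0.372, 0.928, -0.0], [0.928, -0.372, 0.0], [-0.0, -0.0, -1.0]]
ft_force: [-0.3, 0.3, 0.6]
grip_width: 0.0255
```

>>> arm_command --steps '[{"delta_pos": [0, 0, -1], "dr": [0, 0, 0]}, {"delta_pos": [0, 0, -1], "dr": [0, 0, 0]}, {"delta_pos": [0, 0, 0], "dr": [0, 0, 0]}]'

```text
time_s: 7.35
position: [0.5721, -0.0158, 0.0771]
tool_rot: [[0.372, 0.928, -0.0], [0.928, -0.372, 0.0], [-0.0, -0.0, -1.0]]
ft_force: [0.6, -0.1, 0.3]
grip_width: 0.0258
```

>>> arm_command --steps '[{"delta_pos": [0, 0, 0], "dr": [0, 0, 0]}, {"delta_pos": [0, 0, 0], "dr": [0, 0, 0]}, {"delta_pos": [0, 0, 0], "dr": [0, 0, 0]}, {"delta_pos": [0, 0, 0], "dr": [0, 0, 0]}, {"delta_pos": [0, 0, 0], "dr": [0, 0, 0]}]' --grip 0

```text
time_s: 7.85
position: [0.5722, -0.0158, 0.0772]
tool_rot: [[0.372, 0.928, 0.0], [0.928, -0.372, -0.0], [0.0, 0.0, -1.0]]
ft_force: [0.2, -0.2, 0.2]
grip_width: 0.0001
```

>>> arm_command --steps '[{"delta_pos": [0, 0, -1], "dr": [0, 0, 0]}, {"delta_pos": [0, 0, -0.5], "dr": [0, 0, 0]}, {"delta_pos": [0, 0, 0], "dr": [0, 0, 0]}]'

```text
time_s: 8.15
position: [0.5721, -0.0158, 0.0756]
tool_rot: [[0.372, 0.928, -0.0], [0.928, -0.372, 0.0], [-0.0, -0.0, -1.0]]
ft_force: [0.1, 0.0, 1.3]
grip_width: -0.0
```

```bash
python3 - <<'E'
from h import *
im=env.get_image("wrist"); t=env.get_image("scene"); s=env.observe();print(s["position"],s["grip_width"],s["ft_force"])
cv2.imwrite("pics/m4.png",np.hstack([cv2.resize(im[180:330,210:360],(400,400),interpolation=cv2.INTER_CUBIC),cv2.resize(t[190:260,255:325],(400,400),interpolation=cv2.INTER_CUBIC)]))
E
```

```text
[ 0.57214689 -0.01583757  0.07569163] -0.00015038199358107781 [ 0.06045613 -0.03268723  0.03518857]
```

View pics/m4.png

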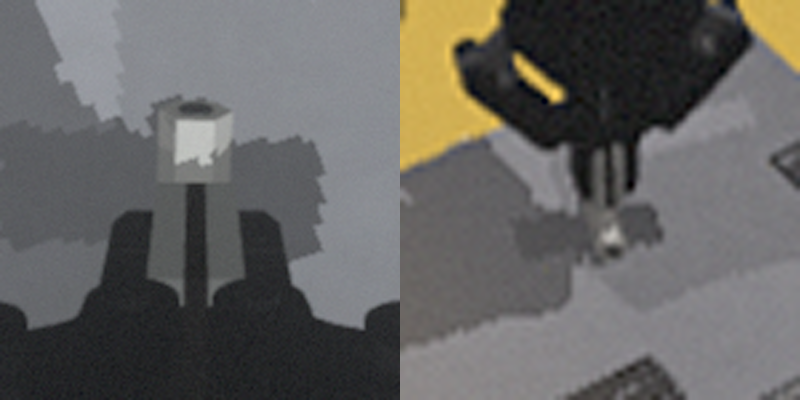

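```bash
python3 - <<'E'
from h import *
s=env.observe();p=s["position"];R=s["tool_rot"]
c=env.get_calibration("wrist"); V=np.array(c["view"]); cam=-V[:3,:3].T@V[:3,3]
print("cam in tool",R.T@(cam-p), "look",R.T@(-V[2,:3]))
for n in (0,.004,.01,.016,.022): print(n,[np.round(proj(k,p+R@np.array([0,y,n])),1) for k in("wrist","scene") for y in(-.011,0,.011)])
for z in(.06,.066,.072,.08): print(z,np.round(proj("scene",np.array([.572,-.016,z])),1))
for y in(-.02,.02): print("spacer end top",[np.round(proj(k,np.array([p[0],p[1],.072])+R@np.array([0,y,0])),1) for k in("wrist","scene")])
E
```

```text
cam in tool [ 0.00059092 -0.06872341 -0.14529975] look [4.86386376e-04 2.69490684e-01 9.63002874e-01]
0 [array([281.6, 243.7]), array([281.6, 264.9]), array([281.6, 285.5]), array([289.4, 221.6]), array([290.4, 224.6]), array([291.4, 227.6])]
0.004 [array([281.6, 240.6]), array([281.6, 261.4]), array([281.7, 281.5]), array([289.4, 222.7]), array([290.4, 225.7]), array([291.4, 228.7])]
0.01 [array([281.7, 236.3]), array([281.7, 256.5]), array([281.7, 276. ]), array([289.4, 224.4]), array([290.4, 227.3]), array([291.4, 230.4])]
0.016 [array([281.7, 232.3]), array([281.7, 251.9]), array([281.7, 270.8]), array([289.4, 226. ]), array([290.4, 229. ]), array([291.4, 232. ])]
0.022 [array([281.7, 228.5]), array([281.8, 247.5]), array([281.8, 265.9]), array([289.4, 227.6]), array([290.4, 230.6]), array([291.4, 233.6])]
0.06 [290.3 228.9]
0.066 [290.3 227.3]
0.072 [290.3 225.6]
0.08 [290.3 223.4]
spacer end top [array([281.6, 223.2]), array([288.6, 220.2])]
spacer end top [array([281.7, 297.8]), array([292.3, 231.1])]
```

Both cameras put the fingertips roughly level with the TCP (z about 0.076), not 22 mm ahead of it. I'll probe the spacer's top gently to settle this.

>>> arm_command --steps '[{"delta_pos": [0, 0, -1], "dr": [0, 0, 0]}, {"delta_pos": [0, 0, -1], "dr": [0, 0, 0]}, {"delta_pos": [0, 0, 0], "dr": [0, 0, 0]}]'

```text
time_s: 8.55
position: [0.5721, -0.0158, 0.0735]
tool_rot: [[0.372, 0.928, -0.0], [0.928, -0.372, 0.0], [-0.0, -0.0, -1.0]]
ft_force: [0.9, 0.1, 0.1]
grip_width: 0.0
```

>>> arm_command --steps '[{"delta_pos": [0, 0, -1], "dr": [0, 0, 0]}, {"delta_pos": [0, 0, -1], "dr": [0, 0, 0]}, {"delta_pos": [0, 0, 0], "dr": [0, 0, 0]}]'

```text
time_s: 8.85
position: [0.5721, -0.0158, 0.0716]
tool_rot: [[0.372, 0.928, -0.0], [0.928, -0.372, 0.0], [-0.0, -0.0, -1.0]]
ft_force: [-0.7, -0.1, 1.1]
grip_width: -0.0
```

>>> arm_command --steps '[{"delta_pos": [0, 0, -1], "dr": [0, 0, 0]}, {"delta_pos": [0, 0, -1], "dr": [0, 0, 0]}, {"delta_pos": [0, 0, 0], "dr": [0, 0, 0]}]'

```text
time_s: 9.15
position: [0.5721, -0.0158, 0.0696]
tool_rot: [[0.372, 0.928, -0.0], [0.928, -0.372, 0.0], [-0.0, -0.0, -1.0]]
ft_force: [-0.1, 0.3, 0.3]
grip_width: 0.0
```

>>> arm_command --steps '[{"delta_pos": [0, 0, -1], "dr": [0, 0, 0]}, {"delta_pos": [0, 0, -1], "dr": [0, 0, 0]}, {"delta_pos": [0, 0, 0], "dr": [0, 0, 0]}]'

```text
time_s: 9.45
position: [0.5722, -0.0158, 0.0684]
tool_rot: [[0.372, 0.928, 0.001], [0.928, -0.372, -0.0], [0.0, 0.001, -1.0]]
ft_force: [-2.2, 0.9, 7.0]
grip_width: -0.0003
```

Contact came at TCP z≈0.0688. Against the spacer top at 0.072, that puts the tips about 3 mm *behind* the reported TCP. Raise, open, and go down to TCP ≈0.059.

>>> arm_command --steps '[{"delta_pos": [0, 0, 3], "dr": [0, 0, 0]}, {"delta_pos": [0, 0, 3], "dr": [0, 0, 0]}, {"delta_pos": [0, 0, 0], "dr": [0, 0, 0]}, {"delta_pos": [0, 0, 0], "dr": [0, 0, 0]}, {"delta_pos": [0, 0, -4], "dr": [0, 0, 0]}, {"delta_pos": [0, 0, -4], "dr": [0, 0, 0]}, {"delta_pos": [0, 0, -3], "dr": [0, 0, 0]}, {"delta_pos": [0, 0, 0], "dr": [0, 0, 0]}]' --grip 0.35

```text
time_s: 10.25
position: [0.5718, -0.0158, 0.062]
tool_rot: [[0.372, 0.928, -0.001], [0.928, -0.372, 0.0], [-0.0, -0.001, -1.0]]
ft_force: [-0.5, -0.4, -0.7]
grip_width: 0.0298
```

>>> arm_command --steps '[{"delta_pos": [0, 0, -2], "dr": [0, 0, 0]}, {"delta_pos": [0, 0, -1.5], "dr": [0, 0, 0]}, {"delta_pos": [0, 0, 0], "dr": [0, 0, 0]}]'

```text
time_s: 10.55
position: [0.5721, -0.0158, 0.059]
tool_rot: [[0.372, 0.928, -0.0], [0.928, -0.372, 0.0], [-0.0, -0.0, -1.0]]
ft_force: [-0.8, 0.4, 0.4]
grip_width: 0.0297
```

>>> arm_command --steps '[{"delta_pos": [0, 0, 0], "dr": [0, 0, 0]}, {"delta_pos": [0, 0, 0], "dr": [0, 0, 0]}, {"delta_pos": [0, 0, 0], "dr": [0, 0, 0]}, {"delta_pos": [0, 0, 0], "dr": [0, 0, 0]}, {"delta_pos": [0, 0, 0], "dr": [0, 0, 0]}]' --grip 0

```text
time_s: 11.05
position: [0.5722, -0.0158, 0.0594]
tool_rot: [[0.372, 0.928, 0.0], [0.928, -0.372, -0.0], [0.0, 0.0, -1.0]]
ft_force: [-0.4, 0.0, 1.9]
grip_width: 0.0126
```

Gripped at 12.6 mm. Lift and carry it to the spacer tray's empty half.

>>> arm_command --steps '[{"delta_pos": [0, 0, 20], "dr": [0, 0, 0]}, {"delta_pos": [0, 0, 35], "dr": [0, 0, 0]}, {"delta_pos": [0, 0, 35], "dr": [0, 0, 0]}, {"delta_pos": [6, -28, 0], "dr": [0, 0, 2]}, {"delta_pos": [6, -28, 0], "dr": [0, 0, 2]}, {"delta_pos": [6, -28, 0], "dr": [0, 0, 2]}, {"delta_pos": [6, -28, 0], "dr": [0, 0, 2]}, {"delta_pos": [6, -28, 0], "dr": [0, 0, 2]}, {"delta_pos": [6, -28, 0], "dr": [0, 0, 2]}, {"delta_pos": [6, -28, 0], "dr": [0, 0, 2]}, {"delta_pos": [6, -28, 0], "dr": [0, 0, 2]}, {"delta_pos": [8, -28, 0], "dr": [0, 0, 2]}, {"delta_pos": [8, -28, 0], "dr": [0, 0, 2.5]}, {"delta_pos": [0, 0, -30], "dr": [0, 0, 0]}, {"delta_pos": [0, 0, -30], "dr": [0, 0, 0]}, {"delta_pos": [0, 0, 0], "dr": [0, 0, 0]}, {"delta_pos": [0, 0, 0], "dr": [0, 0, 0]}]' --squeeze 30

```text
time_s: 12.75
position: [0.6363, -0.2958, 0.0897]
tool_rot: [[0.023, 1.0, -0.0], [1.0, -0.023, 0.0], [0.0, -0.0, -1.0]]
ft_force: [-1.5, -0.2, 0.7]
grip_width: 0.0121
```

```bash
python3 - <<'E'
from h import *
im=env.get_image("wrist"); t=env.get_image("scene"); s=env.observe();print(s["position"],s["grip_width"],s["ft_force"])
cv2.imwrite("pics/m5.png",np.hstack([im[100:420,80:480],cv2.resize(t[250:350,150:275],(400,320),interpolation=cv2.INTER_CUBIC)]))
E
```

```text
[ 0.63690105 -0.29612813  0.09134551] 0.01217252278759922 [ 0.29811808  0.05760664 -0.68374239]
```

View pics/m5.png

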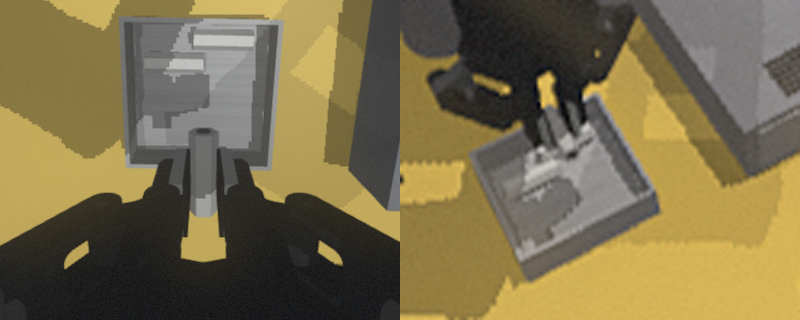

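The spacer is held and lined up over the empty half: tray centre column is about 200, spacer column 203. Lower and release.

>>> arm_command --steps '[{"delta_pos": [0, 0, -30], "dr": [0, 0, 0]}, {"delta_pos": [0, 0, -25], "dr": [0, 0, 0]}, {"delta_pos": [0, 0, -15], "dr": [0, 0, 0]}, {"delta_pos": [0, 0, -8], "dr": [0, 0, 0]}, {"delta_pos": [0, 0, -5], "dr": [0, 0, 0]}, {"delta_pos": [0, 0, 0], "dr": [0, 0, 0]}, {"delta_pos": [0, 0, 0], "dr": [0, 0, 0]}]'

```text
time_s: 13.55
position: [0.6366, -0.2961, 0.0073]
tool_rot: [[0.023, 1.0, 0.001], [1.0, -0.023, -0.001], [-0.001, 0.001, -1.0]]
ft_force: [-0.0, -0.3, 0.7]
grip_width: 0.0117
```

>>> arm_command --steps '[{"delta_pos": [0, 0, 0], "dr": [0, 0, 0]}, {"delta_pos": [0, 0, 0], "dr": [0, 0, 0]}, {"delta_pos": [0, 0, 0], "dr": [0, 0, 0]}, {"delta_pos": [0, 0, 0], "dr": [0, 0, 0]}, {"delta_pos": [0, 0, 10], "dr": [0, 0, 0]}, {"delta_pos": [0, 0, 30], "dr": [0, 0, 0]}, {"delta_pos": [0, 0, 40], "dr": [0, 0, 0]}, {"delta_pos": [0, 0, 50], "dr": [0, 0, 0]}]' --grip 0.35

```text
time_s: 14.35
position: [0.6355, -0.2954, 0.1369]
tool_rot: [[0.023, 1.0, -0.002], [1.0, -0.023, 0.002], [0.002, -0.002, -1.0]]
ft_force: [0.1, -0.6, 0.4]
grip_width: 0.03
```

Released. Now to the knob.

>>> arm_command --steps '[{"delta_pos": [-14, 27, 0], "dr": [0, 0, 0]}, {"delta_pos": [-14, 27, 0], "dr": [0, 0, 0]}, {"delta_pos": [-14, 27, 0], "dr": [0, 0, 0]}, {"delta_pos": [-14, 27, 0], "dr": [0, 0, 0]}, {"delta_pos": [-14, 27, 0], "dr": [0, 0, 0]}, {"delta_pos": [-14, 28, 0], "dr": [0, 0, 0]}, {"delta_pos": [0, 0, 0], "dr": [0, 0, 0]}, {"delta_pos": [0, 0, 0], "dr": [0, 0, 0]}, {"delta_pos": [0, 0, 0], "dr": [0, 0, 0]}]' --grip 0.75

```text
time_s: 15.25
position: [0.5527, -0.1336, 0.1366]
tool_rot: [[0.023, 1.0, 0.001], [1.0, -0.023, -0.001], [-0.001, 0.001, -1.0]]
ft_force: [0.2, 0.1, 0.3]
grip_width: 0.064
```

```bash
python3 - <<'E'
from h import *
im=env.get_image("wrist"); c=env.get_calibration("wrist"); s=env.observe();print(s["position"],s["grip_width"],s["ft_force"],proj("wrist",np.array([.553,-.132,.078]),c))
np.save("cw3.npy",c,allow_pickle=True);t=env.get_image("top")
cv2.imwrite("pics/m6.png",np.hstack([im[:,80:480],cv2.resize(t[140:190,360:410],(400,420),interpolation=cv2.INTER_CUBIC)]))
E
```

```text
[ 0.55262394 -0.13373203  0.13641565] 0.06391313118542213 [0.29673369 0.12494498 0.16390337] (np.float64(284.4540341614329), np.float64(226.2619786736173))
```

View pics/m6.png

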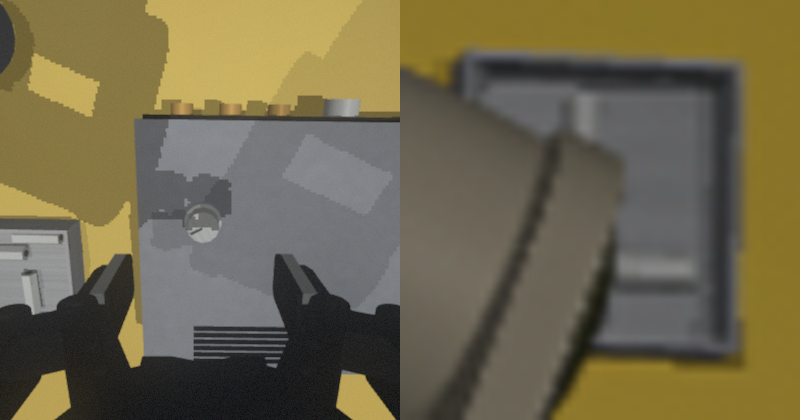

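The knob top is at (283,223), where (284,226) was predicted, so it's centred. The spacer lies in the empty half of its tray. Descend and grip.

>>> arm_command --steps '[{"delta_pos": [-1, 1, -30], "dr": [0, 0, 0]}, {"delta_pos": [0, 0, -25], "dr": [0, 0, 0]}, {"delta_pos": [0, 0, -13], "dr": [0, 0, 0]}, {"delta_pos": [0, 0, -5], "dr": [0, 0, 0]}, {"delta_pos": [0, 0, 0], "dr": [0, 0, 0]}, {"delta_pos": [0, 0, 0], "dr": [0, 0, 0]}]'

```text
time_s: 15.95
position: [0.5516, -0.1323, 0.0639]
tool_rot: [[0.023, 1.0, 0.001], [1.0, -0.023, -0.001], [-0.001, 0.001, -1.0]]
ft_force: [-0.1, -0.1, 0.6]
grip_width: 0.0641
```

>>> arm_command --steps '[{"delta_pos": [0, 0, 0], "dr": [0, 0, 0]}, {"delta_pos": [0, 0, 0], "dr": [0, 0, 0]}, {"delta_pos": [0, 0, 0], "dr": [0, 0, 0]}, {"delta_pos": [0, 0, 0], "dr": [0, 0, 0]}, {"delta_pos": [0, 0, 0], "dr": [0, 0, 0]}, {"delta_pos": [0, 0, 0], "dr": [0, 0, 0]}, {"delta_pos": [0, 0, 0], "dr": [0, 0, 0]}, {"delta_pos": [0, 0, 0], "dr": [0, 0, 0]}]' --grip 0 --squeeze 25

```text
time_s: 16.75
position: [0.5513, -0.1319, 0.0637]
tool_rot: [[0.023, 1.0, 0.001], [1.0, -0.023, -0.0], [-0.0, 0.001, -1.0]]
ft_force: [-1.0, 0.6, 5.8]
grip_width: 0.0209
```

>>> arm_command --steps '[{"delta_pos": [0, 0, 20], "dr": [0, 0, 0]}, {"delta_pos": [0, 0, 40], "dr": [0, 0, 0]}, {"delta_pos": [0, 0, 40], "dr": [0, 0, 0]}, {"delta_pos": [-9, 31, 0], "dr": [0, 0, 0]}, {"delta_pos": [-9, 31, 0], "dr": [0, 0, 0]}, {"delta_pos": [-9, 31, 0], "dr": [0, 0, 0]}, {"delta_pos": [-9, 31, 0], "dr": [0, 0, 0]}, {"delta_pos": [-9, 31, 0], "dr": [0, 0, 0]}, {"delta_pos": [-9, 31, 0], "dr": [0, 0, 0]}, {"delta_pos": [-9, 31, 0], "dr": [0, 0, 0]}, {"delta_pos": [-9, 31, 0], "dr": [0, 0, 0]}, {"delta_pos": [-9, 31, 0], "dr": [0, 0, 0]}, {"delta_pos": [-9, 31, 0], "dr": [0, 0, 0]}, {"delta_pos": [-9, 31, 0], "dr": [0, 0, 0]}, {"delta_pos": [-9, 31, 0], "dr": [0, 0, 0]}, {"delta_pos": [-9, 31, 0], "dr": [0, 0, 0]}, {"delta_pos": [-8, 25, 0], "dr": [0, 0, 0]}, {"delta_pos": [0, 0, 0], "dr": [0, 0, 0]}, {"delta_pos": [0, 0, 0], "dr": [0, 0, 0]}]'

```text
time_s: 18.65
position: [0.4259, 0.2962, 0.163]
tool_rot: [[0.022, 1.0, -0.0], [1.0, -0.022, -0.0], [-0.0, -0.0, -1.0]]
ft_force: [0.8, -0.8, -0.1]
grip_width: 0.0207
```

>>> arm_command --steps '[{"delta_pos": [0, 0, -40], "dr": [0, 0, 0]}, {"delta_pos": [0, 0, -40], "dr": [0, 0, 0]}, {"delta_pos": [0, 0, -35], "dr": [0, 0, 0]}, {"delta_pos": [0, 0, 0], "dr": [0, 0, 0]}, {"delta_pos": [0, 0, 0], "dr": [0, 0, 0]}]'

```text
time_s: 19.15
position: [0.4268, 0.2956, 0.0489]
tool_rot: [[0.024, 1.0, -0.0], [1.0, -0.024, -0.0], [-0.0, -0.0, -1.0]]
ft_force: [0.5, -0.0, -0.1]
grip_width: 0.0205
```

>>> arm_command --steps '[{"delta_pos": [0, 0, -18], "dr": [0, 0, 0]}, {"delta_pos": [0, 0, -12], "dr": [0, 0, 0]}, {"delta_pos": [0, 0, -6], "dr": [0, 0, 0]}, {"delta_pos": [0, 0, -3], "dr": [0, 0, 0]}, {"delta_pos": [0, 0, 0], "dr": [0, 0, 0]}, {"delta_pos": [0, 0, 0], "dr": [0, 0, 0]}]'

```text
time_s: 19.75
position: [0.4264, 0.2963, 0.0097]
tool_rot: [[0.023, 1.0, 0.001], [1.0, -0.023, 0.0], [0.0, 0.001, -1.0]]
ft_force: [0.5, 0.4, 0.1]
grip_width: 0.0204
```

>>> arm_command --steps '[{"delta_pos": [0, 0, 0], "dr": [0, 0, 0]}, {"delta_pos": [0, 0, 0], "dr": [0, 0, 0]}, {"delta_pos": [0, 0, 0], "dr": [0, 0, 0]}, {"delta_pos": [0, 0, 0], "dr": [0, 0, 0]}, {"delta_pos": [0, 0, 15], "dr": [0, 0, 0]}, {"delta_pos": [0, 0, 30], "dr": [0, 0, 0]}, {"delta_pos": [0, 0, 40], "dr": [0, 0, 0]}, {"delta_pos": [0, 0, 40], "dr": [0, 0, 0]}, {"delta_pos": [0, 0, 40], "dr": [0, 0, 0]}, {"delta_pos": [0, 0, 0], "dr": [0, 0, 0]}]' --grip 0.5

```text
time_s: 20.75
position: [0.428, 0.297, 0.1792]
tool_rot: [[0.023, 1.0, 0.009], [1.0, -0.023, 0.004], [0.004, 0.009, -1.0]]
ft_force: [1.4, 0.8, -0.6]
grip_width: 0.0424
```

Knob released. Move over the stylus for a look, which will also show the knob tray.

>>> arm_command --steps '[{"delta_pos": [25, 2, 20], "dr": [0, 0, 0]}, {"delta_pos": [30, 3, 20], "dr": [0, 0, 0]}, {"delta_pos": [30, 3, 10], "dr": [0, 0, 0]}, {"delta_pos": [30, 3, 0], "dr": [0, 0, 0]}, {"delta_pos": [30, 3, 0], "dr": [0, 0, 0]}, {"delta_pos": [28, 2, 0], "dr": [0, 0, 0]}, {"delta_pos": [0, 0, 0], "dr": [0, 0, 0]}, {"delta_pos": [0, 0, 0], "dr": [0, 0, 0]}, {"delta_pos": [0, 0, 0], "dr": [0, 0, 0]}]' --grip 0.6

```text
time_s: 21.65
position: [0.5983, 0.3123, 0.224]
tool_rot: [[0.022, 1.0, -0.001], [1.0, -0.022, -0.0], [-0.0, -0.001, -1.0]]
ft_force: [-0.9, -0.3, -0.1]
grip_width: 0.0513
```

```bash
python3 - <<'E'
from h import *
im=env.get_image("wrist"); c=env.get_calibration("wrist"); s=env.observe();print(s["position"],s["tool_rot"][2],s["grip_width"],proj("wrist",np.array([.600,.3135,.125]),c),proj("wrist",np.array([.600,.3135,.065]),c))
np.save("cw4.npy",c,allow_pickle=True);t=env.get_image("scene")
cv2.imwrite("pics/m7.png",np.hstack([im[:,80:480],cv2.resize(t[130:230,300:400],(400,420),interpolation=cv2.INTER_CUBIC)])); cv2.imwrite("pics/w7.png",im)
E
```

```text
[0.59825591 0.31234147 0.22433899] [-9.31641648e-05 -3.70664022e-04 -9.99999927e-01] 0.051351945940239896 (np.float64(283.4736059301213), np.float64(211.1219751449252)) (np.float64(283.3624710814025), np.float64(193.75382408240134))
```

View pics/m7.png

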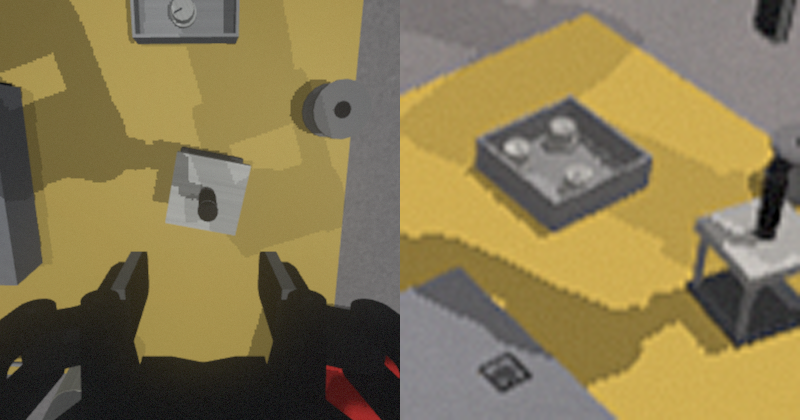

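The knob stands in its tray. The stylus top is at (287,210) and its base at (287,193) in the full frame.

```bash
python3 - <<'E'
from h import *
c=np.load("cw4.npy",allow_pickle=True).item()
print(ray("wrist",287.2,210,.125,c),ray("wrist",287,192.5,.065,c))
im=cv2.imread("pics/w7.png")[160:250,240:340].max(2); m=(im<60).astype(np.uint8); n,l,st,ce=cv2.connectedComponentsWithStats(m)
print([(st[i].tolist(),ce[i].round(1)) for i in range(1,n) if st[i][4]>60])
E
```

```text
[0.59916081 0.31640755 0.125     ] [0.59885614 0.31698539 0.065     ]
[([39, 28, 18, 33, 363], array([46.3, 43.6]))]
```

>>> arm_command --steps '[{"delta_pos": [1, 4, -35], "dr": [0, 0, 0]}, {"delta_pos": [0, 0, -40], "dr": [0, 0, 0]}, {"delta_pos": [0, 0, -40], "dr": [0, 0, 0]}, {"delta_pos": [0, 0, -25], "dr": [0, 0, 0]}, {"delta_pos": [0, 0, -14], "dr": [0, 0, 0]}, {"delta_pos": [0, 0, 0], "dr": [0, 0, 0]}, {"delta_pos": [0, 0, 0], "dr": [0, 0, 0]}]'

```text
time_s: 22.45
position: [0.6007, 0.3165, 0.0718]
tool_rot: [[0.023, 1.0, 0.002], [1.0, -0.023, 0.001], [0.001, 0.002, -1.0]]
ft_force: [-0.2, -0.4, 0.6]
grip_width: 0.0512
```

>>> arm_command --steps '[{"delta_pos": [0, 0, 0], "dr": [0, 0, 0]}, {"delta_pos": [0, 0, 0], "dr": [0, 0, 0]}, {"delta_pos": [0, 0, 0], "dr": [0, 0, 0]}, {"delta_pos": [0, 0, 0], "dr": [0, 0, 0]}, {"delta_pos": [0, 0, 0], "dr": [0, 0, 0]}, {"delta_pos": [0, 0, 0], "dr": [0, 0, 0]}, {"delta_pos": [0, 0, 0], "dr": [0, 0, 0]}, {"delta_pos": [0, 0, 0], "dr": [0, 0, 0]}]' --grip 0 --squeeze 40

```text
time_s: 23.25
position: [0.6006, 0.3163, 0.0714]
tool_rot: [[0.023, 1.0, 0.002], [1.0, -0.023, 0.001], [0.001, 0.002, -1.0]]
ft_force: [-0.6, -0.5, 6.1]
grip_width: 0.0148
```

Gripped at 14.8 mm. Lift it clear and carry it to just above the hole.

>>> arm_command --steps '[{"delta_pos": [0, 0, 20], "dr": [0, 0, 0]}, {"delta_pos": [0, 0, 30], "dr": [0, 0, 0]}, {"delta_pos": [0, 0, 35], "dr": [0, 0, 0]}, {"delta_pos": [0, 0, 0], "dr": [0, 0, 0]}, {"delta_pos": [-1, -20, 0], "dr": [0, 0, 0]}, {"delta_pos": [-1, -30, 0], "dr": [0, 0, 0]}, {"delta_pos": [-1, -30, 0], "dr": [0, 0, 0]}, {"delta_pos": [-1, -30, 0], "dr": [0, 0, 0]}, {"delta_pos": [-1, -30, 0], "dr": [0, 0, 0]}, {"delta_pos": [0, -30, 0], "dr": [0, 0, 0]}, {"delta_pos": [0, -30, 0], "dr": [0, 0, 0]}, {"delta_pos": [0, -20, 0], "dr": [0, 0, 0]}, {"delta_pos": [0, -11, -10], "dr": [0, 0, 0]}, {"delta_pos": [0, 0, 0], "dr": [0, 0, 0]}, {"delta_pos": [0, 0, 0], "dr": [0, 0, 0]}, {"delta_pos": [0, 0, 0], "dr": [0, 0, 0]}]'

```text
time_s: 24.85
position: [0.5951, 0.0862, 0.1451]
tool_rot: [[0.022, 1.0, -0.0], [1.0, -0.022, 0.0], [0.0, -0.0, -1.0]]
ft_force: [-0.3, 0.5, -0.3]
grip_width: 0.015
```

```bash
python3 - <<'E'
from h import *
im=env.get_image("wrist"); c=env.get_calibration("wrist"); s=env.observe();print(s["time_s"],s["position"],s["grip_width"],s["ft_force"])
np.save("cw5.npy",c,allow_pickle=True);t=env.get_image("scene"); cs=env.get_calibration("scene")
p=s["position"]; print("hole",proj("wrist",np.array([.594,.085,.06]),c),proj("scene",np.array([.594,.085,.06])),"tip",proj("wrist",p-[0,0,.0614],c),proj("scene",p-[0,0,.0614]))
a=cv2.resize(im[120:270,210:360],(400,400),interpolation=cv2.INTER_CUBIC)
b=cv2.resize(t[180:250,290:360],(400,400),interpolation=cv2.INTER_CUBIC)
cv2.imwrite("pics/m8.png",np.hstack([a,b])); cv2.imwrite("pics/w8.png",im); cv2.imwrite("pics/s8.png",t)
E
```

```text
24.9 [0.59514882 0.08620755 0.14525006] 0.015192472872357784 [ 0.02119304 -0.23609334 -0.53185078]
hole (np.float64(280.1738469025923), np.float64(212.6618383649536)) (np.float64(326.4404639122211), np.float64(217.75158363761298)) tip (np.float64(281.758488441378), np.float64(224.37932510672502)) (np.float64(327.6201053407292), np.float64(211.2225766665131))
```

View pics/m8.png

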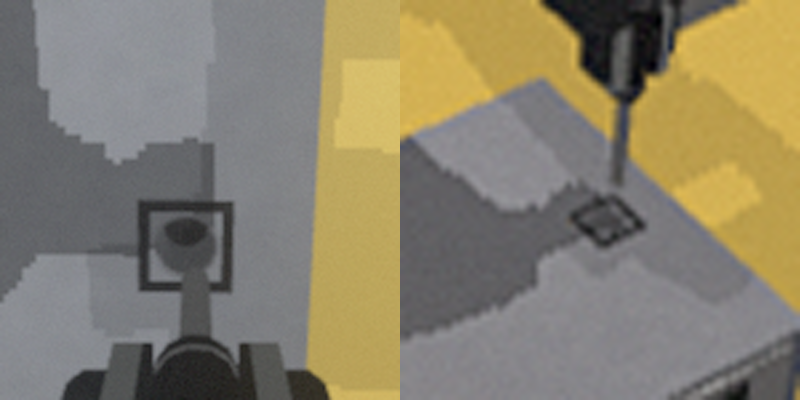

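The wrist crop shows the hole centre at (279.4,212.6) and the shank's near end at about (283,221.5) in the full frame. So the tip is about 2.5 mm off in +x and 2 mm in +y. The scene view agrees in direction. I'll correct for that and lower into the well.

>>> arm_command --steps '[{"delta_pos": [-2.5, -2, 0], "dr": [0, 0, 0]}, {"delta_pos": [0, 0, 0], "dr": [0, 0, 0]}, {"delta_pos": [0, 0, -10], "dr": [0, 0, 0]}, {"delta_pos": [0, 0, -10], "dr": [0, 0, 0]}, {"delta_pos": [0, 0, -5], "dr": [0, 0, 0]}, {"delta_pos": [0, 0, -5], "dr": [0, 0, 0]}, {"delta_pos": [0, 0, -5], "dr": [0, 0, 0]}, {"delta_pos": [0, 0, 0], "dr": [0, 0, 0]}, {"delta_pos": [0, 0, 0], "dr": [0, 0, 0]}, {"delta_pos": [0, 0, 0], "dr": [0, 0, 0]}]' --squeeze 60

```text
time_s: 25.95
position: [0.5928, 0.0832, 0.1105]
tool_rot: [[0.023, 1.0, 0.001], [1.0, -0.023, -0.0], [-0.0, 0.001, -1.0]]
ft_force: [0.5, 0.2, -0.3]
grip_width: 0.0146
```

>>> arm_command --steps '[{"delta_pos": [0, 0, -5], "dr": [0, 0, 0]}, {"delta_pos": [0, 0, -4], "dr": [0, 0, 0]}, {"delta_pos": [0, 0, -2], "dr": [0, 0, 0]}, {"delta_pos": [0, 0, -2], "dr": [0, 0, 0]}, {"delta_pos": [0, 0, 0], "dr": [0, 0, 0]}, {"delta_pos": [0, 0, 0], "dr": [0, 0, 0]}]'

```text
time_s: 26.55
position: [0.5926, 0.0832, 0.0974]
tool_rot: [[0.023, 1.0, 0.0], [1.0, -0.023, -0.0], [-0.0, 0.0, -1.0]]
ft_force: [-1.5, 0.5, 2.4]
grip_width: 0.0142
```

>>> arm_command --steps '[{"delta_pos": [0, 0, -1], "dr": [0, 0, 0]}, {"delta_pos": [0, 0, -1], "dr": [0, 0, 0]}, {"delta_pos": [0, 0, -1], "dr": [0, 0, 0]}, {"delta_pos": [0, 0, 0], "dr": [0, 0, 0]}, {"delta_pos": [0, 0, 0], "dr": [0, 0, 0]}]'

```text
time_s: 27.05
position: [0.5927, 0.0832, 0.0943]
tool_rot: [[0.023, 1.0, 0.0], [1.0, -0.023, -0.0], [-0.0, 0.0, -1.0]]
ft_force: [-1.2, -0.3, 4.0]
grip_width: 0.0147
```

>>> arm_command --steps '[{"delta_pos": [0, 0, -1], "dr": [0, 0, 0]}, {"delta_pos": [0, 0, -0.5], "dr": [0, 0, 0]}, {"delta_pos": [0, 0, 0], "dr": [0, 0, 0]}, {"delta_pos": [0, 0, 0], "dr": [0, 0, 0]}]'

```text
time_s: 27.45
position: [0.5929, 0.0832, 0.0933]
tool_rot: [[0.023, 1.0, 0.001], [1.0, -0.023, -0.0], [-0.0, 0.001, -1.0]]
ft_force: [-1.9, 0.3, 8.4]
grip_width: 0.0144
```

```bash
python3 - <<'E'
from h import *
for i in range(4):
    env.get_image("top"); s=env.observe(); print(s["time_s"],s["position"],s["ft_force"].round(2),s["grip_width"])
E
```

```text
27.5 [0.59286804 0.08314715 0.09334935] [-1.85 -0.22  8.  ] 0.014515717986330029
27.55 [0.59284163 0.08321185 0.09331945] [-2.41  0.26  8.55] 0.014619923284211295
27.6 [0.59286006 0.08317827 0.09332778] [-2.51 -0.04  8.11] 0.014726937497934727
27.65 [0.59286179 0.08317797 0.09333292] [-2.12  0.08  8.5 ] 0.014468915371122314
```

The force was about 2.4 N at first contact and 4 N at about 5 mm down. It now holds at 8.3 N, above the spring's 5 N, at the expected depth (tip ≈0.032), so the button is on its hard stop. Handing in.

```bash
python3 -c "
from rig import env
env.close_job()
s=env.observe(); print(s['time_s'],s['position'],s['ft_force'],s['grip_width'])"
```

```text
the job is handed in; nothing more can be done
the job is handed in; nothing more can be done
```

The job is handed in at about 27.7 s. The spacer and knob are in their trays, and the gripped stylus is holding the reset button down. The hand-in reports no verdict, so this rests on my own last checks.

- **Spacer and knob:** the last pictures showed both lying in the empty halves of the right trays. I took none of the trays after the button press.
- **Button:** the upward force was about 2.4 N at contact, then 4 N, then a steady 8.0–8.5 N. That is above the spring's 5 N. The computed tip height is about 32 mm, which is the depth of the hard stop. The button's travel itself can't be read; I inferred it from force and depth.
- **Stylus:** still gripped, with the finger opening steady at about 14.5 mm.
- **Phone and spool:** I never moved the arm near either. I did not measure their positions again at the end.

**Disagreements found:**
- **Fingertips:** the stated 22 mm fingertip reach ahead of the TCP was wrong. A touch on the spacer put the shut tips about 3 mm behind it. That caused three empty grasps before I corrected the height.
- **Cameras:** the top camera read 2–4 mm lower in y than the wrist camera. I used the wrist camera for the stylus and the hole.
- **Sideways force:** the final press carried a side force of about 2 N along x, which I left uncorrected.

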